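# Hang the foam-lined display tray on its sloping stand and press the headlamp into it

## Robot

A 6-joint arm with a two-finger parallel gripper is mounted at the origin on the work surface. World frame = base frame: x ahead of the robot, y to its left, z up, the work surface at z = 0. Lengths are in m, angles in rad, forces in N, time in s.
With the tool pointing down it reaches from about 0.35 to 0.875 m from the base axis. Payload 4.2 kg.
Tool frame: the origin (TCP) lies on the centre line of the jaws, within the pads' length; the fingertips stand 17 mm ahead of it and the grasp point (between the pads) lies 2 mm behind it; z points along the fingers, y is the line along which they close (so a half turn about z gives the same grasp; the last joint's range is limited). The gripper opens to 87 mm and grips with 3 to 60 N. Pads are 19 mm wide; open, the fingers measure 117 mm over their backs; the gripper's body (75 mm by 190 mm) begins 51 mm behind the grasp point.
Start: joints at [-1.077, 0.385, 0.008, 0, -1.194, -0.259], TCP at [0.145, -0.608, 0.24] pointing down, gripper open.
Joint ranges: [-3.14, 3.14], [-1.21, 2.06], [-1.07, 1.41], [-3.16, 2.05], [-2.99, -0.16], [-3.1, 3.1]. Speed limits (rad/s): [2.79, 2.79, 3.14, 3.14, 3.14, 3.14].

## Interface

Orientations are given as a rotation vector (axis times angle).
In Python, from plant import bot, set_gripper, get_image, camera_model, workorder, boxes_of, outline_of, tip_of gives the robot as it stands. The module is installed in compiled form; this text tells all that it offers. Calls block until the motion is done:
- bot.move_to(position, orientation): joint-space move of the TCP to a pose.
- bot.servo_line(position, ori=None, feed=0.15, max_force=None): straight line of the TCP; ori=None keeps the orientation; feed is the mean speed in m/s. With max_force (N) it stops when the force on the tool has changed by that much, and returns True; else False.
- bot.move_j(angles): joint-space move.
- set_gripper(opening): opening from 0.0 (shut) to 1.0 (fully open); the grip force is fixed at half the most; returns when the fingers have stopped.
- bot.pause(seconds).
- bot.solve_ik(position, orientation): joint angles nearest the present ones, or None.
- bot.get_obs(): the state.
- get_image(name): name is "scene" or "top"; returns (picture, depth): 384x512x3 uint8, blue, green, red; 384x512 float32, m along the optical axis (not along the pixel's ray), 0 where there is no reading.
- camera_model(name): a dict with "camera_matrix" (3x3 intrinsics, pixels), "k1" (the pictures are not rectified: a ray, as slopes to the right and down, at radius r is drawn at 1 + k1 r^2 times it, then the intrinsics apply), "rvec" (rotation vector, rad) and "tvec" (3), from world to camera coordinates, as OpenCV has them. Camera axes: x right, y down, z forward; pixel columns grow to the right and rows downward; lengths in m; the calibration is good to about 2 mm. A picture is of the moment at which its call begins. camera_model takes no time and is no camera call.
A pose or a line that the arm cannot do raises bot.MotionError and nothing moves.
- workorder.sign_off(): hands the job in; it is judged then, once.
Trained networks look in the newest picture that a camera, given by its name, has taken for a name from the list of things; names that differ only in an ending like _2 or _b are one class to them, and where a whole thing is asked for, a point or a joint stands for the part that bears it (a point fixed in the world has none). Each returns a list of dicts, best first, with "score" (0 to 1); they miss things now and then, are a little off and sometimes report something else, mostly with a low value. They report only what shows in the picture. A call takes as long as a camera call. They do not tell look-alikes from the thing itself.
- boxes_of(camera, target): "bbox" ([left, top, width, height] in pixels, round what is visible of it).
- outline_of(camera, target): "pixels" (384x512 bool, what is visible of it) and "bbox" ([left, top, width, height] in pixels, round what is visible of it).
- tip_of(camera, target): "pixel" ([column, row] in pixels: a listed point, or the origin of a listed thing).
The state is a dict: "clock": time; "joint_positions": joint angles; "joint_vel": joint speeds; "tau": joint torques, N m; "ee_pos": TCP position; "tcp_rot": TCP orientation; "force": force on the tool from outside, world axes, zero at the start; "moment": the same for the moment, N m; "gripper_width": opening from 0.0 (shut) to 1.0 (fully open); "grasp_force": force on a finger pad.
Only numpy, scipy, OpenCV 4.12 (cv2) and the standard library are available. Lean on these libraries where they do the work, as an engineer would, in place of code of your own. Each camera call takes 0.05 s, during which the arm holds its last target. There are 200 camera calls.

## Task

Hang the grey display tray on the sloping wooden stand so that both of its holes go over both pegs and the tray lies flush against the stand's face, and let go of it. Then press the black headlamp, lens outwards, into the tray's foam cutout until it is fully home on the tray, and let go. Leave the bottle, dog toy, padlock and glasses case where they are.

Things in the scene. Friction and masses are not known exactly. Their poses are not given: they have to be found in the camera images.
- stand: fixed dark wooden stand, foot 140 x 200 mm; origin: centre of its underside; x to its back, y to its left, z up. Its face, a board 120 mm (along the slope) x 200 mm, rises towards +x at 30 degrees to the bench and looks up and towards -x; the face's centre is 90 mm above the origin. Two pegs stand square to the face, so they lean 30 degrees from vertical towards -x
- peg_left (a point): root of the left (+y) peg: its centre line at the stand's face, 28 mm up the slope from the face's centre and 71 mm to the left; axes of stand. Each peg is round, yellow, 12 mm thick and 26 mm long, the last 8 mm tapering to 5 mm
- peg_right (a point): root of the right (-y) peg, likewise
- face_low (a point): point on the stand's face, in the middle, 35 mm down the slope from the face's centre; axes of stand
- tray: loose display tray, 0.25 kg, lying foam up: grey plate 84 (x) x 170 (y) x 5 mm (z). Origin: centre of its underside; x towards the edge with the holes, y to its left, z up. Two through holes 16 mm wide at x = 28, y = +71 and -71 mm. Hung home, its x points up the stand's slope and its origin lies at the face's centre or up to 2 mm down the slope
- foam (a point): centre of the floor of the foam cutout, 5 mm above the tray's origin; axes of tray. The firm blue foam block on the plate is 54 (x) x 98 (y) x 20 mm high; its long sides can be gripped, the plate's rim stands out 15 mm beyond each. The cutout goes down to the plate and is 41 mm wide (x), bevelled at the mouth, with a springy pad at each end (y)
- foam_top (a point): centre of the mouth of the cutout, 20 mm above foam; axes of tray. The end pads stand 67 mm apart (y), sloped at the top, and yield up to 4 mm each (2.4 N plus 1.2 N per mm), so the 70 mm long headlamp must be pressed in with about 5 to 15 N and is then held by friction
- hole_left (a point): centre of the left (+y) hole on the tray's underside; axes of tray
- hole_right (a point): centre of the right (-y) hole on the tray's underside
- tray_low (a point): point on the tray's underside, in the middle (y = 0), at x = -35 mm; it lies on face_low when the tray is home
- headlamp: loose black plastic headlamp without its band, 0.11 kg: a block 38 (x) x 70 (y) x 44 mm (z), on top (z up) a round lens in an orange ring and a red switch. Origin: centre of its underside. It fits the cutout with its y along the tray's y, either way round; home, its origin lies on foam and 24 mm of it stand out of the foam
- bottle: aluminium bottle with screw-top lid, 70 mm wide, 210 mm high, standing; origin: centre of its underside. A bystander
- dog_toy: green hard silicone dog bone, 72 x 120 x 36 mm, lying; origin: centre of its underside. A bystander
- padlock: steel padlock lying flat, 85 x 45 x 20 mm; origin: under the middle of its body. A bystander
- glasses_case: brown hard glasses case, 62 x 160 x 46 mm, lying; origin: centre of its underside. A bystander
Mind the look-alikes: they are no part of the job. What is shaped like the tray but purple is not meant.

How it is judged:
On the way, in this order (a step that is already met when the one before it is completed fails the run):
1. the tray hangs on both pegs, flush on the stand's face, and is let go (distance between hole_left and peg_left below 0.005 m and distance between hole_right and peg_right below 0.005 m and distance between tray_low and face_low below 0.006 m and contact force between the fingers and tray below 0.2 N), for 0.2 s.
2. the headlamp is pressed fully home in the foam cutout of the hanging tray and let go (distance between hole_left and peg_left below 0.005 m and distance between hole_right and peg_right below 0.005 m and distance between tray_low and face_low below 0.006 m and z of headlamp in the frame of tray between 0.002 and 0.008 m and x of headlamp in the frame of tray between -0.004 and 0.004 m and y of headlamp in the frame of tray between -0.004 and 0.004 m and angle between the z axis of headlamp and the z axis of tray, either way round below 0.08 rad and contact force between the fingers and headlamp below 0.2 N), for 0.2 s.
At the end, for the whole second after the job is handed in: Each hole (underside) within 5 mm of its own peg's root, left on left; tray_low within 6 mm of face_low. Headlamp lens outwards in the cutout: underside at most 3 mm above the plate, within 4 mm of centre in x and y, square within 0.08 rad. Both at rest, released (all of step 2 and linear speed of each of tray, headlamp below 0.02 m/s and contact force between the fingers and tray below 0.2 N); the robot touches nothing.
It fails at once if the bottle is shifted by more than 30 mm (distance of bottle from where it was at the start of the episode above 0.03 m).
It fails at once if the dog toy is shifted by more than 30 mm (distance of dog_toy from where it was at the start of the episode above 0.03 m).
It fails at once if the padlock is shifted by more than 30 mm (distance of padlock from where it was at the start of the episode above 0.03 m).
It fails at once if the glasses case is shifted by more than 30 mm (distance of glasses_case from where it was at the start of the episode above 0.03 m).
It also fails if it takes over 58 s, if anything falls off the work surface, if the arm or the gripper's body presses on something with over 40 N, if the wrist force passes 120 N, or if a joint passes its speed limit or range.

## Working session

There is one attempt and no reset: what is moved stays moved. The work goes in short steps, each a Python script; the robot and the scene stay as the last script left them, time stands still between calls to the robot, and variables do not carry over. Pictures are saved under pics/ and viewed, at most 10 in all, crops included, and the job is handed in when it is done.

```bash
mkdir -p pics; cat > h.py <<'E'
import numpy as np, cv2
from scipy.spatial.transform import Rotation as R
from plant import *
def cam(n):
    m=camera_model(n); return np.array(m["camera_matrix"]),float(m["k1"]),R.from_rotvec(np.ravel(m["rvec"])),np.ravel(m["tvec"])
def rays(n,px):
    K,k1,Rc,t=cam(n); px=np.atleast_2d(px).astype(float)
    s=cv2.undistortPoints(px[:,None],K,np.array([k1,0,0,0.]))[:,0]
    return np.c_[s,np.ones(len(s))]
def pts(n,px,d):  # depth along optical axis
    K,k1,Rc,t=cam(n); return Rc.inv().apply(rays(n,px)*np.ravel(d)[:,None]-t)
def on_plane(n,px,z):
    K,k1,Rc,t=cam(n); o=Rc.inv().apply(-t); d=Rc.inv().apply(rays(n,px)); return o+d*((z-o[2])/d[:,2])[:,None]
def proj(n,p):
    K,k1,Rc,t=cam(n); return cv2.projectPoints(np.atleast_2d(p).astype(float),Rc.as_rotvec(),t,K,np.array([k1,0,0,0.]))[0][:,0]
def cloud(n,mask,depth):
    v,u=np.nonzero(mask&(depth>0)); return pts(n,np.c_[u,v],depth[v,u]),np.c_[u,v]
E
python3 - <<'E'
from h import *
for n in("scene","top"):
    im,d=get_image(n); cv2.imwrite(f"pics/{n}0.png",im); np.savez(f"{n}0.npz",im=im,d=d)
    K,k,Rc,t=cam(n); print(n,Rc.inv().apply(-t).round(3),K[0,0],k)
    for o in("stand","tray","headlamp","foam","peg_left","peg_right"):
        print(o,[(np.array(b["bbox"]).round(0).tolist(),round(b["score"],2)) for b in boxes_of(n,o)] if o in("stand","tray","headlamp") else [(np.round(b["pixel"],1).tolist(),round(b["score"],2)) for b in tip_of(n,o)])
E
```

```text
scene [1.115 0.605 0.875] 447.27189769003655 -0.037434824886965375
stand [([182.0, 190.0, 87.0, 80.0], 0.89)]
tray [([220.0, 116.0, 41.0, 31.0], 0.95), ([169.0, 134.0, 44.0, 36.0], 0.68)]
headlamp [([354.0, 228.0, 29.0, 34.0], 0.58), ([171.0, 132.0, 42.0, 38.0], 0.37)]
foam [([191.2, 149.5], 0.91), ([239.9, 126.8], 0.71)]
peg_left [([230.1, 227.3], 0.75)]
peg_right [([196.6, 197.6], 0.93)]
top [0.425 0.028 1.618] 487.2808742198484 -0.2099500961772726
stand [([229.0, 133.0, 68.0, 48.0], 0.61)]
tray [([337.0, 195.0, 56.0, 32.0], 0.87), ([330.0, 240.0, 46.0, 56.0], 0.83), ([232.0, 130.0, 63.0, 50.0], 0.53)]
headlamp [([162.0, 214.0, 23.0, 17.0], 0.65)]
foam [([349.7, 265.0], 0.86), ([363.4, 214.4], 0.71), ([174.2, 143.0], 0.2)]
peg_left [([244.3, 142.7], 0.97)]
peg_right [([288.9, 150.2], 0.92)]
```

View pics/top0.png

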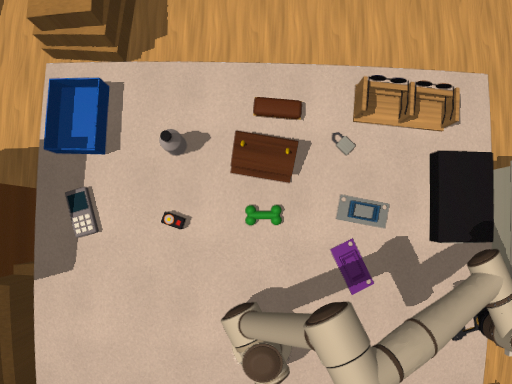

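View pics/scene0.png

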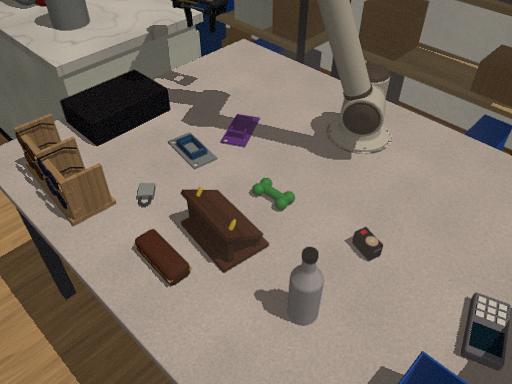

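```bash
cat >> h.py <<'E'
from scipy.optimize import least_squares
def box(x,y,z0,z1): return np.array([[a,b,c] for a in(-x/2,x/2) for b in(-y/2,y/2) for c in(z0,z1)])
TRAY=np.r_[box(.084,.17,0,.005),box(.054,.098,.005,.025)]
LAMP=box(.038,.07,0,.044)
def sd(hull,mask):
    c=max(cv2.findContours(mask.astype(np.uint8),cv2.RETR_EXTERNAL,cv2.CHAIN_APPROX_NONE)[0],key=len)[:,0]
    h=cv2.convexHull(hull.astype(np.float32)); return np.array([cv2.pointPolygonTest(h,(float(a),float(b)),True)-.4 for a,b in c])
def fit(model,masks,x0):  # masks: list of (cam,mask,hull pts of model)
    def res(q):
        Rz=R.from_euler('z',q[2]); r=[]
        for (n,m),mod in zip(masks,model):
            e=sd(proj(n,Rz.apply(mod)+[q[0],q[1],0]),m); r.append(e/np.sqrt(len(e)))
        return np.concatenate(r)
    s=least_squares(res,x0,loss='soft_l1',f_scale=.15,diff_step=1e-4,x_scale=[.01,.01,.1]); return s.x,np.sqrt(np.mean(res(s.x)**2)*len(res(s.x))/len(masks))
RS=R.from_euler('y',-30,degrees=True)  # slope axes in the stand frame: x up slope, z outwards
FACE=np.array([0,0,.09])
def ring(r,z): a=np.linspace(0,2*np.pi,16,endpoint=False); return np.c_[r*np.cos(a),r*np.sin(a),0*a+z]
PEG=np.r_[ring(.006,0),ring(.006,.018),ring(.0025,.026)]
def peg(s): return RS.apply(PEG+[.028,s*.071,0])+FACE
E
cat > m.py <<'E'
from h import *
D={n:np.load(n+"0.npz") for n in("scene","top")}
for n,c in(("top",(364,211)),):
    print("top approx tray",on_plane("top",[c],.01)[0].round(3),"lamp",on_plane("top",[(174,219)],.03)[0].round(3),"stand",on_plane("top",[(265,147)],.1)[0].round(3))
def near(n,name,c):
    L=[o for o in outline_of(n,name) if o["pixels"][c[1]-3:c[1]+4,c[0]-3:c[0]+4].any()]
    return L[0]["pixels"] if L else None
def do(name,model,cs,x0):
    M=[(n,near(n,name,c)) for n,c in cs.items()]; M=[m for m in M if m[1] is not None]
    print(name,[(n,int(m.sum())) for n,m in M])
    for sub in [M]+[[m] for m in M]: print([m[0] for m in sub],*fit([model]*len(sub),sub,x0))
t=on_plane("top",[(364,211)],.01)[0]; l=on_plane("top",[(174,219)],.03)[0]
get_image("scene");get_image("top")
do("tray",TRAY,{"top":(364,211),"scene":(192,150)},[t[0],t[1],-.15])
do("headlamp",LAMP,{"top":(174,219),"scene":(367,243)},[l[0],l[1],-.2])
# pegs
M=[];mod=[]
for n,cs in(("top",[(243,143),(288,151)]),("scene",[(233,225),(199,192)])):
    hsv=cv2.cvtColor(D[n]["im"],cv2.COLOR_BGR2HSV); y=cv2.inRange(hsv,(20,150,90),(38,255,255))
    k,lab,st,ce=cv2.connectedComponentsWithStats(y)
    for c,s in zip(cs,(1,-1)):
        i=min(range(1,k),key=lambda i:np.hypot(*(ce[i]-c))); print(n,s,st[i],ce[i].round(1)); M.append((n,lab==i));mod.append(peg(s))
s0=on_plane("top",[(265,147)],.12)[0]
for idx in([0,1,2,3],[0,1],[2,3]): print(idx,*fit([mod[i] for i in idx],[M[i] for i in idx],[s0[0],s0[1],-.15]))
im=D["top"]["im"]
a=cv2.resize(im[180:300,310:410],None,fx=4,fy=4,interpolation=cv2.INTER_CUBIC)
b=cv2.resize(im[195:245,140:190],(200,200),interpolation=cv2.INTER_CUBIC); c=cv2.resize(im[120:190,220:310],(360,280),interpolation=cv2.INTER_CUBIC)
o=np.zeros((480,760,3),np.uint8); o[:,:400]=a; o[:200,400:600]=b; o[200:480,400:760]=c; cv2.imwrite("pics/crop.png",o)
E
python3 m.py
```

```text
top approx tray [ 0.448 -0.328  0.01 ] lamp [0.407 0.299 0.03 ] stand [0.641 0.007 0.1  ]
tray [('top', 1305), ('scene', 951)]
['top', 'scene'] [ 0.44799261 -0.32530627 -0.17881014] 0.45902275939424325
['top'] [ 0.44770422 -0.32599662 -0.17950137] 0.5035683058129375
['scene'] [ 0.44838622 -0.32419806 -0.17608171] 0.35485465234006125
headlamp [('top', 309), ('scene', 648)]
['top', 'scene'] [ 0.40375314  0.30051677 -0.29575849] 0.6517853036645829
['top'] [ 0.40352055  0.3014774  -0.26602134] 0.49358522366396235
['scene'] [ 0.40396785  0.29997433 -0.34984949] 0.6929443513879169
top 1 [240 140   5   7  21] [242.  142.9]
top -1 [285 148   4   6  19] [286.9 150.5]
scene 1 [229 219   7  12  55] [232.1 224.4]
scene -1 [196 187   7  10  43] [199.  191.7]
[0, 1, 2, 3] [ 0.62145033  0.01122617 -0.14523112] 0.4488369679158426
[0, 1] [ 0.62075167  0.01247573 -0.14718825] 0.3742972714018141
[2, 3] [ 0.62119553  0.01033994 -0.14232133] 0.34407320791351426
```

View pics/crop.png

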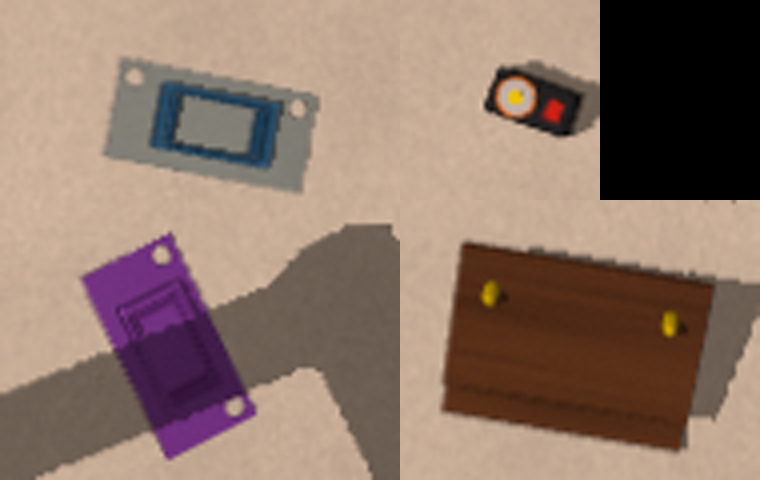

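Grey plate with holes is at top-picture (364,211), holes on its upper edge; the purple look-alike at (351,266) is not meant (wrong colour). The crop confirms this, shows the headlamp at (174,219) with its lens up, and shows the stand's pegs at (242,143) and (287,150). The fits from the two cameras agree to about 1–2 mm, so I'll move now.

```bash
cat >> h.py <<'E'
TR=np.array([.4480,-.3253]); TY=-.1788; ST=np.array([.6213,.0112,0]); SY=-.1455
T0=np.array([[0,1,0],[1,0,0],[0,0,-1.]]).T
FLIP=np.diag([-1,-1,1.])
RSW=R.from_euler('z',SY)*RS          # slope frame in world
def slope(p): return RSW.apply(p)+ST+FACE
def st(): 
    o=bot.get_obs(); return dict(t=round(o["clock"],2),p=np.round(o["ee_pos"],4),f=np.round(o["force"],1),w=round(o["gripper_width"]*87,1),g=round(o["grasp_force"],1),j6=round(o["joint_positions"][5],2))
E
python3 - <<'E'
from h import *
for name,F in(("a",np.eye(3)),("b",FLIP)):
    for Rw,p in((R.from_euler('z',TY),[*TR,.024]),(RSW,slope([0,0,.1])),(RSW,slope([0,0,.024])),(RSW,slope([0,0,.2]))):
        q=bot.solve_ik(list(p),(Rw*R.from_matrix(T0@F)).as_rotvec()); print(name,None if q is None else np.round(q,2))
o=(R.from_euler('z',TY)*R.from_matrix(T0)).as_rotvec()
cand=[(abs(q[5]),k) for k,F in((0,np.eye(3)),(1,FLIP)) if (q:=bot.solve_ik([*TR,.024],(R.from_euler('z',TY)*R.from_matrix(T0@F)).as_rotvec())) is not None]
print(cand)
E
```

```text
a [-0.34  0.52 -0.42 -0.   -0.64 -2.99]
a None
a None
a [ 0.46 -0.03 -0.77  0.66 -0.48  2.  ]
b [-0.34  0.52 -0.42 -0.   -0.64  0.16]
b None
b None
b [ 0.46 -0.03 -0.77  0.66 -0.48 -1.15]
[(np.float64(2.9851510116728135), 0), (np.float64(0.15644164191697962), 1)]
```

```bash
cat >> h.py <<'E'
def tori(Rw,phi,F): return (Rw*R.from_euler('x',phi,degrees=True)*R.from_matrix(T0@F)).as_rotvec()
E
python3 - <<'E'
from h import *
for name,F in(("a",np.eye(3)),("b",FLIP)):
  for phi in range(-40,41,10):
    print(name,phi,[None if (q:=bot.solve_ik(list(slope([0,0,h])),tori(RSW,phi,F))) is None else np.round(q,2).tolist() for h in(.15,.09,.05,.024)])
E
```

```text
a -40 [[0.62, 0.31, -0.7, 0.97, -1.08, 1.47], [0.56, 0.41, -0.71, 1.08, -1.0, 1.37], [0.51, 0.48, -0.71, 1.15, -0.95, 1.31], [0.49, 0.52, -0.7, 1.2, -0.93, 1.27]]
a -30 [[0.57, 0.22, -0.75, 1.0, -0.9, 1.51], [0.49, 0.33, -0.78, 1.15, -0.81, 1.39], [0.43, 0.4, -0.78, 1.27, -0.76, 1.3], [0.4, 0.45, -0.77, 1.34, -0.73, 1.24]]
a -20 [[0.5, 0.15, -0.8, 1.03, -0.71, 1.56], [0.39, 0.26, -0.83, 1.25, -0.6, 1.39], [0.32, 0.33, -0.84, 1.43, -0.55, 1.27], [0.27, 0.38, -0.83, 1.55, -0.53, 1.18]]
a -10 [[0.42, 0.09, -0.83, 1.02, -0.5, 1.65], [0.25, 0.2, -0.88, 1.41, -0.36, 1.38], [0.13, 0.28, -0.88, 1.74, -0.31, 1.15], [0.06, 0.33, -0.86, 1.93, -0.29, 1.02]]
a 0 [[0.35, 0.06, -0.84, 0.9, -0.31, 1.83], None, None, None]
a 10 [[0.37, 0.06, -0.73, 0.36, -0.26, 2.36], None, None, None]
a 20 [None, [0.19, 0.2, -0.44, -0.48, -0.37, -2.99], [0.16, 0.29, -0.4, -0.58, -0.35, -2.86], [0.14, 0.34, -0.37, -0.64, -0.34, -2.78]]
a 30 [[0.03, 0.12, -0.34, -0.75, -0.65, -2.68], [-0.01, 0.24, -0.31, -0.86, -0.61, -2.52], [-0.03, 0.33, -0.28, -0.92, -0.59, -2.42], [-0.05, 0.38, -0.26, -0.97, -0.59, -2.36]]
a 40 [[
[... 779 characters left out ...]
74, -0.31, -1.99], [0.06, 0.33, -0.86, 1.93, -0.29, -2.13]]
b 0 [[0.35, 0.06, -0.84, 0.9, -0.31, -1.31], None, None, None]
b 10 [[0.37, 0.06, -0.73, 0.36, -0.26, -0.79], None, None, None]
b 20 [[0.24, 0.08, -0.48, -0.34, -0.43, -0.03], [0.19, 0.2, -0.44, -0.48, -0.37, 0.15], [0.16, 0.29, -0.4, -0.58, -0.35, 0.28], [0.14, 0.34, -0.37, -0.64, -0.34, 0.36]]
b 30 [[0.03, 0.12, -0.34, -0.75, -0.65, 0.47], [-0.01, 0.24, -0.31, -0.86, -0.61, 0.62], [-0.03, 0.33, -0.28, -0.92, -0.59, 0.72], [-0.05, 0.38, -0.26, -0.97, -0.59, 0.78]]
b 40 [[-0.14, 0.19, -0.26, -0.98, -0.88, 0.75], [-0.16, 0.31, -0.24, -1.05, -0.84, 0.88], [-0.17, 0.39, -0.22, -1.1, -0.82, 0.95], [-0.18, 0.44, -0.2, -1.12, -0.81, 1.0]]
```

```bash
cat >> h.py <<'E'
PH=22; RT=R.from_euler('z',TY)
E
python3 - <<'E'
from h import *
o=tori(RT,PH,FLIP)
print(bot.solve_ik([*TR,.0265],o))
bot.move_to([*TR,.13],o); bot.servo_line([*TR,.05],feed=.2); 
print(bot.servo_line([*TR,.0265],feed=.08,max_force=6),st())
set_gripper(0.4); print(st())
bot.servo_line([*TR,.15],feed=.12); print(st())
im,d=get_image("scene"); cv2.imwrite("pics/s1.png",cv2.resize(im[60:260,110:310],(600,600),interpolation=cv2.INTER_CUBIC))
E
```

```text
[-0.54727304  0.60419885 -0.12807996 -0.42135097 -1.02448091  0.62336877]
False {'t': 3.57, 'p': array([ 0.4478, -0.3252,  0.0261]), 'f': array([ 0.6,  0.6, -0.1]), 'w': 86.9, 'g': 0.0, 'j6': np.float64(0.62)}
{'t': 4.23, 'p': array([ 0.448 , -0.3253,  0.0266]), 'f': array([0.1, 1. , 0.3]), 'w': 53.8, 'g': 30.0, 'j6': np.float64(0.62)}
{'t': 5.42, 'p': array([ 0.4475, -0.3249,  0.149 ]), 'f': array([-1.1, -0.4, -2. ]), 'w': 53.6, 'g': 30.0, 'j6': np.float64(0.52)}
```

View pics/s1.png

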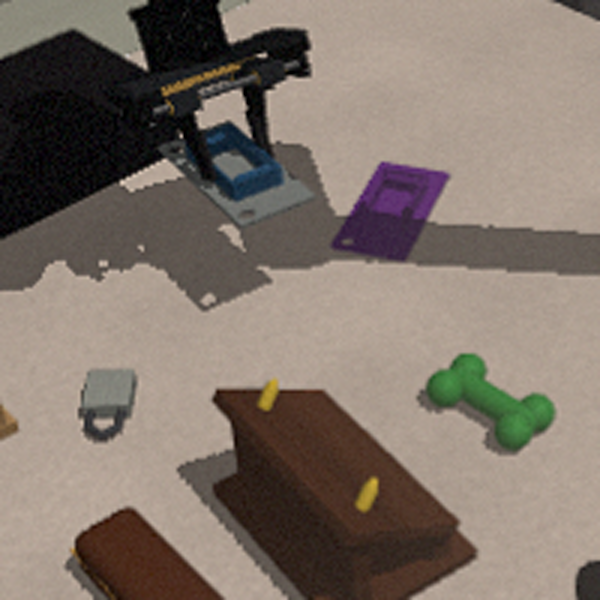

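The crop shows the tray held level by its foam (crop 240,165) with the stand clear. Next is the stand.

```bash
python3 - <<'E'
from h import *
bot.servo_line([*TR,.24],feed=.25)
o=tori(RSW,PH,FLIP)
g=lambda h,x=-.0005,y=0: list(slope([x,y,.0265+h]))
bot.move_to(g(.10),o); print(st())
bot.servo_line(g(.045),feed=.12); bot.pause(.2); print(st(), (bot.get_obs()["ee_pos"]-np.array(g(.045))).round(4))
im,d=get_image("scene"); np.savez("s2.npz",im=im,d=d); im2,d2=get_image("top"); np.savez("t2.npz",im=im2,d=d2)
# predicted pegs and holes
for n,i in(("scene",im),("top",im2)):
    H=[slope([.028,s*.071,.045]) for s in(1,-1)]
    P=[slope([.028,s*.071,.026]) for s in(1,-1)]
    print(n,"holes",proj(n,H).round(1).tolist(),"tips",proj(n,P).round(1).tolist(),"net",[[(np.round(b["pixel"],1).tolist(),round(b["score"],2)) for b in tip_of(n,k)[:2]] for k in("hole_left","hole_right")])
def crop(i,n):
    c=proj(n,slope([0,0,.03]))[0].astype(int); return cv2.resize(i[c[1]-30:c[1]+30,c[0]-40:c[0]+40],(400*2//2,300),interpolation=cv2.INTER_CUBIC)
cv2.imwrite("pics/c2.png",np.vstack([crop(im,"scene"),crop(im2,"top")]))
E
```

```text
{'t': 7.34, 'p': array([0.5584, 0.0199, 0.1989]), 'f': array([-0.2, -0.1, -2.1]), 'w': 53.5, 'g': 30.0, 'j6': np.float64(0.16)}
{'t': 8.15, 'p': array([0.5856, 0.0165, 0.1527]), 'f': array([ 0.3,  0.7, -2.5]), 'w': 53.9, 'g': 30.0, 'j6': np.float64(0.33)} [0.0001 0.     0.001 ]
scene holes [[237.8, 212.8], [204.0, 179.9]] tips [[234.6, 219.6], [201.3, 186.4]] net [[([236.2, 212.9], 0.77)], [([203.9, 179.1], 0.94)]]
top holes [[241.0, 146.9], [286.9, 154.6]] tips [[241.7, 144.6], [287.1, 152.3]] net [[([351.4, 245.2], 0.93), ([240.1, 148.6], 0.9)], [([287.3, 153.5], 0.77), ([366.9, 278.8], 0.77)]]
```

View pics/c2.png

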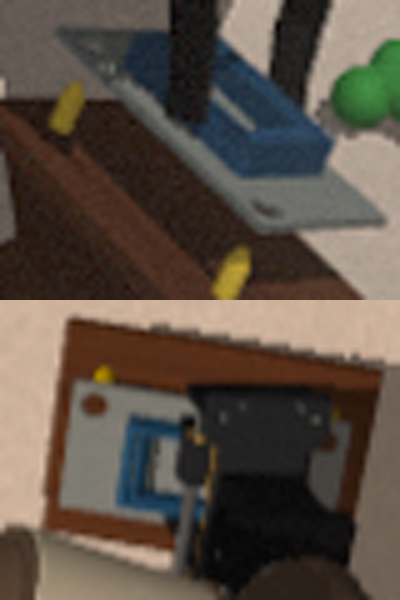

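```bash
python3 - <<'E'
from h import *
s=np.load("s2.npz");t=np.load("t2.npz")
a=bot.get_obs()["ee_pos"]; print(st())
z=45.5+0
for n,D in(("scene",s),("top",t)):
    im=D["im"]
    for k in(1,-1):
        p=proj(n,slope([.0275,k*.071,.0475]))[0]; c=np.round(p).astype(int)
        w=im[c[1]-6:c[1]+7,c[0]-7:c[0]+8].astype(float)
        print(n,k,"pred",p.round(1),"corner",c-[7,6]); print((w[:,:,0]).astype(int))  # blue channel: tray grey high, wood/yellow low
m=[o for o in outline_of("scene","tray")]
for o in m: print(o["bbox"],o["score"],o["pixels"].sum())
np.save("m2.npy",np.array([o["pixels"] for o in m]))
E
```

```text
{'t': 8.45, 'p': array([0.5855, 0.0166, 0.152 ]), 'f': array([ 0.1, -0.6, -2.2]), 'w': 54.0, 'g': 30.0, 'j6': np.float64(0.33)}
scene 1 pred [238.3 211.9] corner [231 206]
[[110 109 111 107 108 107 108 109 109 107 107 110 111 110 110]
 [100 108 107 107 106 105 102 107 108 107 111 104 107 103 109]
 [ 87  98 107 106 104 105 107 108 109 108 105 107 110 104 109]
 [ 75  85  99 105 102 101 101 112 105 110 111 106 108 107 110]
 [ 56  74  88  96 105  83  80  90 106 107 111 109 106 104 111]
 [ 27  56  81  81  98  90  55  67  81  78  95 107 108 109 107]
 [ 17  34  56  79  86  95  87  62  48  63  76  90 105 109 109]
 [ 30  22  37  53  76  86 103 105  88  77  88  95 110 109 107]
 [ 26  26  27  31  56  80  86  98 109 104 106 104 101 101  92]
 [ 25  30  26  27  31  56  75  80  81  81  80  84  78  80  86]
 [ 24  26  15  22  22  26  56  75  73  59  59  63  54  55  86]
 [ 27  35  32  29  32  25  18  23  25  21  31  26  25  21  53]
 [ 30  22  24  25  23  26  31  30  30  29  26  29  24  28  26]]
scene -1 pred [204.6 179.1] corner [198 173]
[[ 84  84  87  87  89  87  86  81  85  85  84  88  93  90  87]

[... 1623 characters left out ...]
-1 pred [286.8 155.1] corner [280 149]
[[33 38 52 36 32 34 33 33 26  9 14 12 11 12 14]
 [34 31 34 34 49 61 36 30 32 19 16 14 15 11 15]
 [33 34 34 34 50 63 37 33 45 47 48 41 22 14 13]
 [34 35 33 33 33 34 33 32 56 63 62 61 28 16 13]
 [33 35 35 34 34 33 35 28 47 61 63 62 26 14 13]
 [33 33 34 32 33 34 34 26 20 50 63 58 21 15 11]
 [30 33 33 33 34 28 28 17 17 40 62 52 18 16 12]
 [34 32 35 33 32 31 22 17 23 53 62 44 19 16 12]
 [35 34 32 28 42 49 46 44 49 61 62 31 14 13 11]
 [33 33 34 23 49 61 63 62 63 61 63 26 15 15 15]
 [34 31 32 21 57 62 63 62 62 63 56 21 16 12 13]
 [34 33 31 28 61 63 62 65 64 62 52 23 17 16 23]
 [27 25 23 29 60 63 62 63 64 63 47 18 16 15 32]]
[199.9, 175.7, 57.1, 41.2] 0.57 1101
```

Top-view left hole measures (240.6,147.5) against a predicted (240.9,147.3), so the tray sits in the jaws where expected. Lowering with a force stop.

```bash
python3 - <<'E'
from h import *
g=lambda h,x=-.0005,y=0: list(slope([x,y,.0265+h]))
def loc(): return ((RSW.inv().apply(bot.get_obs()["ee_pos"]-ST-FACE)-[0,0,.0265])*1e3).round(1), RSW.inv().apply(bot.get_obs()["force"]).round(1)
bot.servo_line(g(.028),feed=.1)
print(loc(), bot.servo_line(g(.012),feed=.03,max_force=8), loc(), st())
E
```

```text
(array([-0.9, -0.2, 27.5]), array([-0.9, -0.4, -1.2])) False (array([-0.5, -0. , 11.9]), array([-1. , -0.1, -2.4])) {'t': 9.5, 'p': array([0.6018, 0.014 , 0.123 ]), 'f': array([ 0.4, -0.1, -2.6]), 'w': 53.8, 'g': 30.0, 'j6': np.float64(0.43)}
```

```bash
python3 - <<'E'
from h import *
g=lambda h,x=-.0005,y=0: list(slope([x,y,.0265+h]))
def loc(): return ((RSW.inv().apply(bot.get_obs()["ee_pos"]-ST-FACE)-[0,0,.0265])*1e3).round(1), RSW.inv().apply(bot.get_obs()["force"]).round(1)
print(bot.servo_line(g(-.003),feed=.03,max_force=7), loc())
set_gripper(1.0); print(loc(),st())
n=RSW.apply([0,0,1]); ty=RSW*R.from_euler('x',PH,degrees=True)
p=bot.get_obs()["ee_pos"]; bot.servo_line(list(p+ty.apply([0,0,.09])),feed=.15)
bot.move_to([.42,.1,.33],tori(R.from_euler('z',-.3),0,FLIP)); print(st())
for m in("scene","top"):
    im,d=get_image(m); np.savez(m[0]+"3.npz",im=im,d=d)
    c=proj(m,slope([0,0,.0]))[0].astype(int); w=cv2.resize(im[c[1]-45:c[1]+45,c[0]-60:c[0]+60],(400,300),interpolation=cv2.INTER_CUBIC)
    out=w if m=="scene" else np.hstack([out,w])
    M=[o for o in outline_of(m,"headlamp")]; print(m,[(np.round(o["bbox"]),round(o["score"],2)) for o in M])
cv2.imwrite("pics/c3.png",out)
E
```

```text
True (array([-0.4,  0.1,  0. ]), array([0. , 0.3, 2.6]))
(array([-2.5, -0. , -0.3]), array([ 0.4,  0.8, -0.5])) {'t': 10.78, 'p': array([0.6062, 0.0134, 0.1114]), 'f': array([ 0.7,  0.8, -0.2]), 'w': 87.1, 'g': 0.0, 'j6': np.float64(0.47)}
{'t': 12.68, 'p': array([0.4199, 0.1001, 0.3288]), 'f': array([-0.5, -0.5, -1.4]), 'w': 87.1, 'g': 0.0, 'j6': np.float64(-0.91)}
scene [(array([352., 228.,  32.,  34.]), 0.68)]
top [(array([161., 213.,  23.,  13.]), 0.7)]
```

View pics/c3.png

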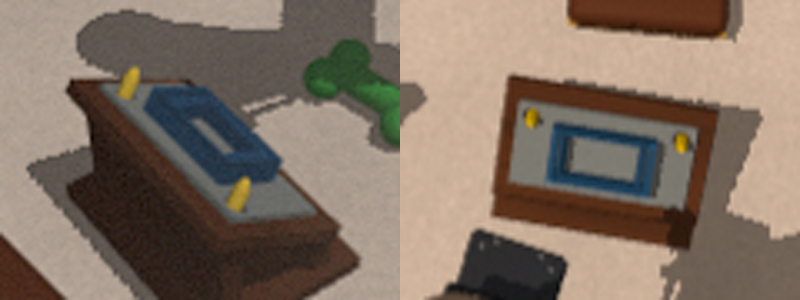

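Tray hangs flush on both pegs: pegs show through the holes in the scene view at crop (129,84) and (238,195), and in the top view. Now a refined headlamp pose and the foam position.

```bash
python3 - <<'E'
from h import *
D={n:np.load(n[0]+"3.npz") for n in("scene","top")}
FO=box(.054,.098,.005,.025); MF=[];ML=[]
for n,lc in(("top",(174,219)),("scene",(367,243))):
    im=D[n]["im"]; hsv=cv2.cvtColor(im,cv2.COLOR_BGR2HSV)
    c=proj(n,slope([0,0,.02]))[0].astype(int)
    b=(cv2.inRange(hsv,(95,110,20),(125,255,255))>0); w=np.zeros_like(b); w[c[1]-35:c[1]+36,c[0]-35:c[0]+36]=1
    MF.append((n,b&w)); print(n,(b&w).sum())
    o=[o for o in outline_of(n,"headlamp") if o["pixels"][lc[1]-4:lc[1]+5,lc[0]-4:lc[0]+5].any()]
    if o: ML.append((n,o[0]["pixels"]))
def res(q,ms):
    r=[]
    for n,m in ms:
        e=sd(proj(n,slope(R.from_euler('z',q[2]).apply(FO)+[q[0],q[1],0])),m); r.append(e/np.sqrt(len(e)))
    return np.concatenate(r)
for ms in(MF,MF[:1],MF[1:]):
    s=least_squares(res,[0,0,0],args=(ms,),loss='soft_l1',f_scale=.15,diff_step=1e-4,x_scale=[.01,.01,.1]); print("foam",(s.x*1e3).round(1),s.cost)
# depth sanity of lamp top: plane points
for ms in(ML,ML[:1],ML[1:]):
    if ms: print("lamp",[m[0] for m in ms],*fit([LAMP]*len(ms),ms,[.404,.3005,-.28]))
for n,m in ML:
    im=D[n]["im"]; v,u=np.nonzero(m); pca=np.linalg.eigh(np.cov(np.c_[u,v].T)); print(n,pca[1][:,1],u.mean(),v.mean())
# min-area rectangle of top face via depth
m=ML[0][1]; P,_=cloud("top",m,D["top"]["d"]); T=P[P[:,2]>.036]; print(len(P),len(T),cv2.minAreaRect((T[:,:2]*1e3).astype(np.float32)),T.mean(0).round(4))
for y in(-.29,): 
    for ph in(PH,-PH,0): print(ph,bot.solve_ik([.4037,.3005,.0425],tori(R.from_euler('z',y),ph,FLIP)),bot.solve_ik([.4037,.3005,.0425],tori(R.from_euler('z',y),ph,np.eye(3))))
E
```

```text
top 274
scene 470
foam [-0.5 -0.7 -1.1] 0.8385011241977892
foam [-1.   0.1  0. ] 0.17269961455115934
foam [-0.6 -4.3  0. ] 0.5494533457812675
lamp ['top', 'scene'] [ 0.40442742  0.30097838 -0.34931831] 1.477356032594502
lamp ['top'] [ 0.4040138   0.30090899 -0.30023722] 1.6768865355365725
lamp ['scene'] [ 0.40550418  0.30116645 -0.41612852] 1.1969762731288085
top [-0.99992291 -0.0124168 ] 170.89952153110048 218.38755980861245
scene [0.65407861 0.75642658] 366.7083333333333 244.16666666666666
208 191 ((398.0627136230469, 267.2336120605469), (139.64083862304688, 39.75245666503906), 78.55377197265625) [0.4076 0.3069 0.0483]
22 [ 0.82581771  0.35669577 -0.55095883 -0.49411969 -0.35448549 -0.67716496] [ 0.82581771  0.35669577 -0.55095883 -0.49411969 -0.35448549  2.46442769]
-22 [ 1.02001117  0.56782229 -0.35719907  0.11353819 -1.02083042 -1.38776499] [ 1.02001117  0.56782229 -0.35719907  0.11353819 -1.02083042  1.75382766]
0 [ 0.96300575  0.42405353 -0.52760045  0.         -0.61914235 -1.25300575] [ 9.63005748e-01  4.24053532e-01 -5.27600449e-01 -4.44089210e-16
 -6.19142346e-01  1.88858691e+00]
```

```bash
python3 - <<'E'
from h import *
L=[.404,.3008]; o=tori(R.from_euler('z',-.29),PH,FLIP)
bot.move_to([*L,.15],o); bot.servo_line([*L,.065],feed=.2); print(bot.servo_line([*L,.0425],feed=.08,max_force=6),st())
set_gripper(0.2); print(st())
bot.servo_line([*L,.2],feed=.2); print(st())
o=tori(RSW,PH,FLIP); g=lambda h,x=-.001,y=0: list(slope([x,y,.0475+h]))
bot.move_to(g(.085),o); bot.servo_line(g(.04),feed=.12); bot.pause(.2); print(st())
for m in("scene","top"):
    im,d=get_image(m); np.savez(m[0]+"4.npz",im=im,d=d)
    c=proj(m,slope([0,0,.04]))[0].astype(int); w=cv2.resize(im[c[1]-36:c[1]+36,c[0]-48:c[0]+48],(400,300),interpolation=cv2.INTER_CUBIC)
    out=w if m=="scene" else np.hstack([out,w])
    # predicted lamp corners at this pose, foam box
    for P,col in((box(.038,.07,.045,.089)+[-.001,0,0],(0,255,0)),(box(.054,.098,.005,.025)+[-.001,0,0],(0,0,255))):
        q=proj(m,slope(P)); 
        for a in q: cv2.circle(out,tuple(int(v) for v in ((a-(c-[48,36])+.5)*400/96+[0 if m=="scene" else 400,0])),2,col,-1)
cv2.imwrite("pics/c4.png",out)
E
```

```text
False {'t': 15.03, 'p': array([0.4045, 0.3012, 0.0434]), 'f': array([ 1.1,  0.8, -0.5]), 'w': 86.8, 'g': 0.0, 'j6': np.float64(-0.68)}
{'t': 15.9, 'p': array([0.4039, 0.3008, 0.0424]), 'f': array([-1.6,  0. , -0.1]), 'w': 37.9, 'g': 29.8, 'j6': np.float64(-0.68)}
{'t': 16.83, 'p': array([0.4032, 0.3001, 0.1984]), 'f': array([-0.4, -0.1, -1.9]), 'w': 37.9, 'g': 29.8, 'j6': np.float64(-0.99)}
{'t': 18.77, 'p': array([0.5771, 0.018 , 0.1663]), 'f': array([ 0.6, -0.7, -0.1]), 'w': 37.5, 'g': 29.8, 'j6': np.float64(0.28)}
```

View pics/c4.png

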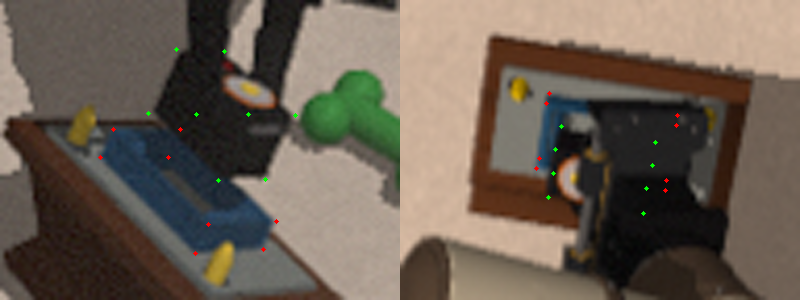

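Green predicted lamp corners match the lamp in both views (scene crop 265,180 and 177,48), and the red foam corners match the foam. Pressing in.

```bash
python3 - <<'E'
from h import *
g=lambda h,x=-.001,y=0: list(slope([x,y,.0475+h]))
def loc(): o=bot.get_obs(); return ((RSW.inv().apply(o["ee_pos"]-ST-FACE)-[0,0,.0475])*1e3).round(1), RSW.inv().apply(o["force"]).round(1), RSW.inv().apply(o["moment"]).round(2)
bot.servo_line(g(.022),feed=.1); print(loc())
for h in(.016,.012,.008,.004,0,-.002):
    hit=bot.servo_line(g(h),feed=.03,max_force=20); print(h,hit,loc())
    if hit: break
E
```

```text
(array([-1.2, -0.2, 21.8]), array([-1. , -0.2, -0.8]), array([-0.77,  1.28,  0.5 ]))
0.016 False (array([-0.8, -0.3, 16.1]), array([-0.3, -1.6,  0.7]), array([-1.13,  1.23,  0.48]))
0.012 False (array([-0.8,  0.2, 12.1]), array([ 0.3, -0.1,  1.8]), array([-0.52,  1.21,  0.51]))
0.008 False (array([-0.9,  0.1,  7.6]), array([ 0.3, -0.1, -0.4]), array([-0.76,  1.13,  0.42]))
0.004 False (array([-1.2, -0. ,  3.5]), array([-0.6,  0.7, -1.2]), array([-0.82,  1.13,  0.43]))
0 False (array([-1.2,  0.1,  0.1]), array([-1.7,  1. ,  3.5]), array([-0.29,  1.38,  0.54]))
-0.002 False (array([-1.2,  0.1, -0.1]), array([-2.6, -2.1, 19.2]), array([0.59, 2.08, 0.61]))
```

```bash
python3 - <<'E'
from h import *
g=lambda h,x=-.001,y=0: list(slope([x,y,.0475+h]))
bot.servo_line(g(0),feed=.03); set_gripper(0.75); print(st())
ty=RSW*R.from_euler('x',PH,degrees=True)
p=bot.get_obs()["ee_pos"]; bot.servo_line(list(p+ty.apply([0,0,.08])),feed=.15)
bot.move_to([.40,.1,.33],tori(R.from_euler('z',-.3),0,FLIP)); print(st())
for m in("scene","top"):
    im,d=get_image(m); np.savez(m[0]+"5.npz",im=im,d=d)
    c=proj(m,slope([0,0,.03]))[0].astype(int); w=cv2.resize(im[c[1]-30:c[1]+30,c[0]-40:c[0]+40],(400,300),interpolation=cv2.INTER_CUBIC)
    out=w if m=="scene" else np.hstack([out,w])
    for P,col in((box(.038,.07,.005,.049)+[-.001,0,0],(0,255,0)),(box(.054,.098,.005,.025)+[-.001,0,0],(0,0,255))):
        q=proj(m,slope(P))[1::2]
        for a in q: cv2.circle(out,tuple(int(v) for v in ((a-(c-[40,30])+.5)*5+[0 if m=="scene" else 400,0])),2,col,-1)
    # depth of lamp top in slope frame
    vu=np.array([(u,v) for v in range(c[1]-20,c[1]+21) for u in range(c[0]-25,c[0]+26) if d[v,u]>0])
    P=RSW.inv().apply(pts(m,vu,d[vu[:,1],vu[:,0]])-ST-FACE)*1e3
    S=P[(abs(P[:,0]+1)<14)&(abs(P[:,1])<30)&(P[:,2]>35)]
    if len(S)>8: A=np.linalg.lstsq(np.c_[S[:,:2],np.ones(len(S))],S[:,2],rcond=None)[0]; print(m,"lamp top",len(S),np.median(S[:,2]).round(1),"tilts",A[:2].round(3),A[2].round(1))
    Q=P[(abs(P[:,1])>55)&(abs(P[:,1])<80)&(abs(P[:,0])<15)]; print(m,"plate z (5)",len(Q),np.median(Q[:,2]).round(1))
cv2.imwrite("pics/c5.png",out)
E
```

```text
{'t': 21.96, 'p': array([0.597 , 0.0148, 0.1306]), 'f': array([ 0.1, -0.1, -0.9]), 'w': 65.4, 'g': 0.0, 'j6': np.float64(0.41)}
{'t': 23.77, 'p': array([0.3999, 0.1001, 0.3288]), 'f': array([-0.7, -0.7, -0.1]), 'w': 65.1, 'g': 0.0, 'j6': np.float64(-0.94)}
scene lamp top 120 49.7 tilts [-0.017  0.02 ] 49.6
scene plate z (5) 16 4.3
top lamp top 156 50.0 tilts [0.044 0.034] 49.9
top plate z (5) 128 5.9
```

View pics/c5.png

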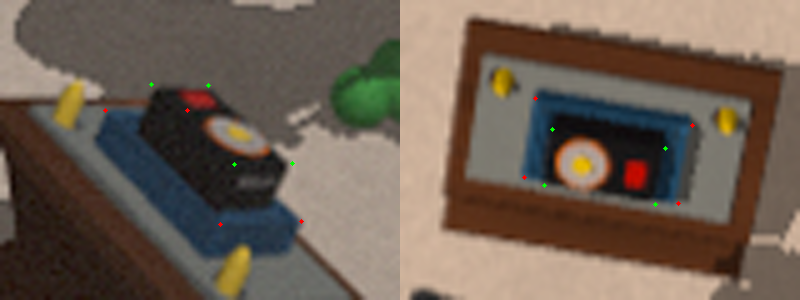

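```bash
python3 - <<'E'
from h import *
print(workorder.sign_off(), st())
E
```

```text
the job is handed in; nothing more can be done
the job is handed in; nothing more can be done
```

I handed the job in at about 24 s of the 58 s allowed, with no verdict returned. The last pictures and depth readings show the tray hanging flush on both pegs and the headlamp pressed home, lens outwards, with both let go. I steered clear of the four bystanders but did not re-measure where they stand.

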